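Clear the bench scale

ROBOT

A 6-joint arm with a two-finger parallel gripper is mounted at the origin on the work surface. World frame = base frame: x ahead of the robot, y to its left, z up, the work surface at z = 0. Lengths are in m, angles in rad, forces in N, time in s.
With the tool pointing down it reaches from about 0.35 to 0.725 m from the base axis. Payload 4.3 kg.
Tool frame: the origin (TCP) lies at the very end of the fingers, on their centre line; the grasp point (between the pads) lies 19 mm behind it; x points along the fingers, y is the direction in which the jaws open and shut, and the axes are right-handed (so a half turn about x gives the same grasp; the last joint's range is limited). The gripper opens to 85 mm and grips with 20 to 120 N. Pads are 22 mm wide; open, the fingers measure 114 mm over their backs; the gripper's body (76 mm by 85 mm) begins 54 mm behind the grasp point. The pads swing forward as they close: fully open they stand 13 mm farther back than shut.
Start: joints at [-0.11, 0.377, 0.081, 1.274, 0, 1.46], TCP at [0.575, 0, 0.231] pointing down, gripper open.
Joint ranges: [-2.72, 2.72], [-0.84, 1.66], [-1.02, 1.22], [-1.77, 2.12], [-1.37, 1.28], [-3.14, 3.14]. Speed limits (rad/s): [2.57, 2.57, 3.14, 3.14, 3.14, 3.14].

INTERFACE

Orientations are given as a 3x3 rotation matrix whose columns are the frame's x, y, z axes.
In Python, from plant import sense, camera, job_done gives the robot as it stands. The module is installed in compiled form; this text tells all that it offers.
- The arm moves only by the shell command python3 -m inch 'ROWS' [FORCE]. ROWS is JSON, a list of rows, each a list of 7 numbers: the shift along the tool's x, y, z in m, then the turn, a rotation vector about the tool's x, y, z in degrees, then the finger opening in m, from 0 to 0.0854. A call has 1 to 20 rows; each row shifts and turns the commanded pose from where the row before left it, along the tool's axes as they then stand; what a row does not reach is not made up. A row lasts 1/12 s, in which the tool goes at most 41.7 mm and 7.16 degrees, less where a joint would pass 70% of its speed; a pose out of reach is approached as far as the arm can. A call is refused whole if a number of a shift passes 0.0417 or a number of a turn 7.16, either way. A call with a gripper value outside its range is refused whole. The fingers move at their own pace and stop on an object; FORCE is the grip in N (left out, the last holds). Time passes only in rows, so rows that do not move let the fingers close. It gives the time, the measured TCP pose, the force and the opening at its end, in the units of the state.
- sense(): the state, without advancing time (a new reading comes with each control period).
- camera(name): name is "scene" or "side" or "wrist"; returns a dict with "image" (420x560x3 uint8, red, green, blue), "depth" (420x560 float32, m along the optical axis (not along the pixel's ray), 0 where there is no reading), "fx", "fy", "cx", "cy" (pixels), "rvec" (rotation vector, rad) and "tvec" (3), from world to camera coordinates, as OpenCV has them; the wrist camera has in their place "hand_eye" (4x4, takes a point from camera to tool coordinates, whose origin is the TCP and whose axes are the tool frame's). Camera axes: x right, y down, z forward; pixel columns grow to the right and rows downward; lengths in m; the calibration is good to about 2 mm. A picture is of the moment at which its call begins: read the wrist's pose just before it.
- job_done(): hands the job in, once; it reports no verdict.
The state is a dict: "clock": time; "qpos": joint angles; "dq": joint speeds; "joint_efforts": joint torques, N m; "tool_pos": TCP position; "orientation": TCP orientation; "wrist_force": force on the tool from outside, world axes, zero at the start; "wrist_torque": the same for the moment, N m; "grip_width": finger opening in m.
Only numpy, scipy, OpenCV 4.12 (cv2) and the standard library are available. Lean on these libraries where they do the work, as an engineer would, in place of code of your own. Each camera call takes 0.05 s, during which the arm holds its last target.

TASK

The bench scale is needed again: clear the stack off its platform, working from the top down, and put each thing away before taking the next: the steel weight in the small round nest, the tape roll flat on its plate with the post through its hole, the tin in the large round nest and the carton flat in the rectangular tray. Set things down rather than dropping them, leave them all lying flat in their places, and do not knock over the white bottle.

Things in the scene. Friction and masses are not known exactly. Their poses are not given: they have to be found in the camera images.
- weight: Steel check weight, 0.2 kg, top of the stack: round body 34 mm in diameter and 22 mm high, above it a narrow neck and a knob 20 mm in diameter, 34 mm high in all. Grip it by the 34 mm body. Origin: centre of its underside; z up.
- tape_roll: Tan roll of adhesive tape lying flat under the weight (which covers its hole at the start): a ring 48 mm outside, 24 mm hole, 24 mm high, 0.05 kg. Origin: centre of its underside (in the hole); z along the hole, up.
- tin: Flat round closed tin of bare metal under the tape roll, 64 mm in diameter, 26 mm high, 0.2 kg. Origin: centre of its underside; z up.
- carton: Closed cardboard carton at the bottom of the stack, standing on the scale, 64 mm along its x, 100 mm along its y, 40 mm high, about 0.3 kg; grip it across the 64 mm. Origin: centre of its underside; z up.
- scale: Low grey bench scale with a bright steel platform, fixed; housing 150 mm (x) by 140 mm (y), platform top 38 mm above the table, a grey display strip along its -x edge. Origin: on the table under the centre of the platform (housing reaches 85 mm to -x, 65 mm to +x); z up.
- weight_nest: Small square plate of red acrylic, 74 x 74 mm and 9 mm thick, fixed, with a grey-lined round recess 51 mm in diameter and 6 mm deep (its floor 3 mm above the table): the weight's place. Origin: centre of the underside, under the centre of the recess; z up.
- tape_post: Square plate of red acrylic, 84 x 84 mm and 6 mm thick, fixed, with an upright metal post 9 mm in diameter in its centre, round-tipped, its tip 43.5 mm above the table: the tape roll's place, the roll resting on the plate. Origin: centre of the underside, under the post; z up.
- tin_nest: Large square plate of red acrylic, 104 x 104 mm and 9 mm thick, fixed, with a grey-lined round recess 81 mm in diameter and 6 mm deep (its floor 3 mm above the table): the tin's place. Origin: centre of the underside, under the centre of the recess; z up.
- carton_tray: Rectangular open tray of red acrylic, fixed, outside 90 mm along its x and 126 mm along its y, walls 4 mm thick, inside 82 x 118 mm; rim 14 mm and grey-lined inner floor 4 mm above the table: the carton's place, its long side along the tray's long side. Origin: centre of the underside; z up.
- bottle: White plastic bottle with a black cap standing loose among the places, 38 mm in diameter, 120 mm high, not to be knocked over. Origin: centre of its underside; z up.

How it is judged:
On the way, in this order (a step that is already met when the one before it is completed fails the run):
1. The steel weight sits in the small round nest, let go (horizontal distance between weight and weight_nest below 0.011 m and z of weight in the frame of weight_nest between -0.001 and 0.007 m and angle between weight's own z axis and vertical below 0.06 rad and contact force between the fingers and weight below 0.2 N), for 0.2 s.
2. The tape roll lies on the base plate with the post through it, let go (horizontal distance between tape_roll and tape_post below 0.011 m and z of tape_roll in the frame of tape_post between 0.002 and 0.01 m and angle between tape_roll's own z axis and vertical below 0.06 rad and contact force between the fingers and tape_roll below 0.2 N), for 0.2 s.
3. The tin sits in the large round nest, let go (horizontal distance between tin and tin_nest below 0.012 m and z of tin in the frame of tin_nest between -0.001 and 0.007 m and angle between tin's own z axis and vertical below 0.06 rad and contact force between the fingers and tin below 0.2 N), for 0.2 s.
4. The carton lies flat in the rectangular tray, let go (horizontal distance between carton and carton_tray below 0.016 m and z of carton in the frame of carton_tray between 0 and 0.008 m and angle between carton's own z axis and vertical below 0.06 rad and contact force between the fingers and carton below 0.2 N), for 0.2 s.
At the end, for the whole second after the job is handed in: All four things are let go and at rest (under 20 mm/s), level (within 0.06 rad) and resting on the floor of their own place (height within 4 mm): the weight and the tape roll within 11 mm, the tin within 12 mm and the carton within 16 mm of its place's centre; the bottle is upright (within 0.2 rad) (horizontal distance between weight and weight_nest below 0.011 m and z of weight in the frame of weight_nest between -0.001 and 0.007 m and angle between each of weight, tape_roll, tin, carton's own z axis and vertical below 0.06 rad and linear speed of each of weight, tape_roll, tin, carton below 0.02 m/s and horizontal distance between tape_roll and tape_post below 0.011 m and z of tape_roll in the frame of tape_post between 0.002 and 0.01 m and horizontal distance between tin and tin_nest below 0.012 m and z of tin in the frame of tin_nest between -0.001 and 0.007 m and horizontal distance between carton and carton_tray below 0.016 m and z of carton in the frame of carton_tray between 0 and 0.008 m and angle between bottle's own z axis and vertical below 0.2 rad); the robot touches nothing.
It fails at once if The white bottle is knocked over (angle between bottle's own z axis and vertical above 0.6 rad).
It fails at once if The weight is dropped (falls freely at over 0.7 m/s, a fall of about 25 mm) (linear speed of weight above 0.7 m/s and contact force between weight and anything else below 0.02 N).
It fails at once if The tape roll is dropped (falls freely at over 0.7 m/s, a fall of about 25 mm) (linear speed of tape_roll above 0.7 m/s and contact force between tape_roll and anything else below 0.02 N).
It fails at once if The tin is dropped (falls freely at over 0.7 m/s, a fall of about 25 mm) (linear speed of tin above 0.7 m/s and contact force between tin and anything else below 0.02 N).
It fails at once if The carton is dropped (falls freely at over 0.7 m/s, a fall of about 25 mm) (linear speed of carton above 0.7 m/s and contact force between carton and anything else below 0.02 N).
It also fails if it takes over 141 s, if anything falls off the work surface, if the arm or the gripper's body presses on something with over 40 N, if the wrist force passes 120 N, or if a joint passes its speed limit or range.

## Working session

There is one attempt and no reset: what is moved stays moved. The work goes in short steps, Python scripts to look and compute and a shell command to move; the robot and the scene stay as the last step left them, time stands still between calls to the robot, and variables do not carry over. Pictures are saved under pics/ and viewed, and the job is handed in when it is done.

```bash
mkdir -p pics; ls
cat > h.py <<'E'
import numpy as np,cv2
from plant import sense,camera
def save(c,n): cv2.imwrite('pics/'+n,cv2.cvtColor(c['image'],cv2.COLOR_RGB2BGR))
def Rt(c,s=None):
    """camera->world R,t"""
    if 'hand_eye' in c:
        H=np.array(c['hand_eye']); R=np.array(s['orientation']); p=np.array(s['tool_pos'])
        return R@H[:3,:3], R@H[:3,3]+p
    R=cv2.Rodrigues(np.array(c['rvec'],float))[0]
    return R.T, -R.T@np.array(c['tvec'],float).ravel()
def ray(c,u,v,z,s=None):
    R,t=Rt(c,s); d=R@np.array([(u-c['cx'])/c['fx'],(v-c['cy'])/c['fy'],1.])
    return t+d*(z-t[2])/d[2]
def cloud(c,s=None):
    R,t=Rt(c,s); h,w=c['depth'].shape
    u,v=np.meshgrid(np.arange(w),np.arange(h)); d=c['depth']
    P=np.stack([(u-c['cx'])/c['fx']*d,(v-c['cy'])/c['fy']*d,d],-1)@R.T+t
    P[d==0]=np.nan
    return P
E
python3 - <<'E'
from h import *
s=sense(); print(s)
for n in ['scene','side','wrist']:
    s=sense(); c=camera(n); save(c,n+'0.png'); print(n,Rt(c,s), c['fx'])
    np.savez('pics/'+n+'0.npz',P=cloud(c,s),im=c['image'])
E
```

```text
pics
{'clock': 0.0, 'qpos': array([-1.10322179e-01,  3.78103740e-01,  7.96624194e-02,  1.27444605e+00,
        6.59580534e-06,  1.46050223e+00]), 'dq': array([ 2.67557099e-04, -1.78082055e-03, -1.05794642e-03, -8.95778264e-05,
       -1.19099039e-03,  2.04702592e-04]), 'joint_efforts': array([ 5.03441061e-04, -4.63600910e+01,  2.69876987e+01,  2.07655923e-02,
       -6.74222474e-05, -6.15417605e-06]), 'tool_pos': array([5.74339724e-01, 6.85084812e-05, 2.30351837e-01]), 'orientation': array([[-2.07759922e-03,  9.99997841e-01, -2.83347532e-05],
       [ 2.36775855e-04, -2.78428872e-05, -9.99999972e-01],
       [-9.99997814e-01, -2.07760587e-03, -2.36717497e-04]]), 'wrist_force': array([ 0.21452729, -0.38736251, -0.31818436]), 'wrist_torque': array([-0.01105881, -0.02731663,  0.03781012]), 'grip_width': 0.08536025853875041}
scene (array([[ 0.23052528,  0.79757116, -0.5574391 ],
       [ 0.97303636, -0.1844467 ,  0.13849067],
       [ 0.00763836, -0.57433411, -0.81858536]]), array([ 1.06377025, -0.10751908,  0.85489851])) 413.1201894620854
side (array([[ 0.98567484, -0.13036646,  0.10700325],
       [-0.16858896, -0.74359898,  0.64702265],
       [-0.00478254, -0.65579352, -0.75492515]]), array([ 0.4114589 , -0.84385597,  1.0947803 ])) 479.735595298975
wrist (array([[ 9.99999141e-01,  4.37984239e-04, -1.23561084e-03],
       [ 1.18341536e-05, -9.45515459e-01, -3.25577206e-01],
       [-1.31088684e-03,  3.25576912e-01, -9.45514651e-01]]), array([0.57525528, 0.08346811, 0.37454969])) 376.58972086618996
```

View pics/scene0.png

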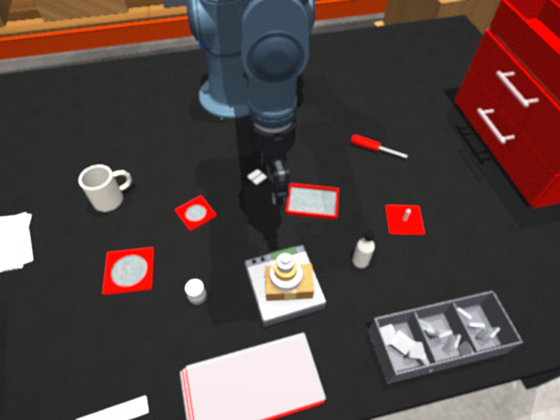

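View pics/side0.png

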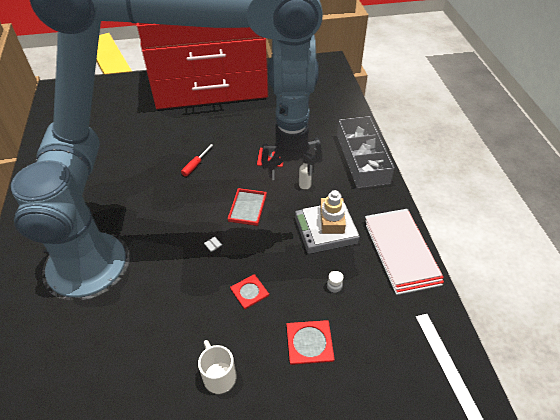

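View pics/wrist0.png

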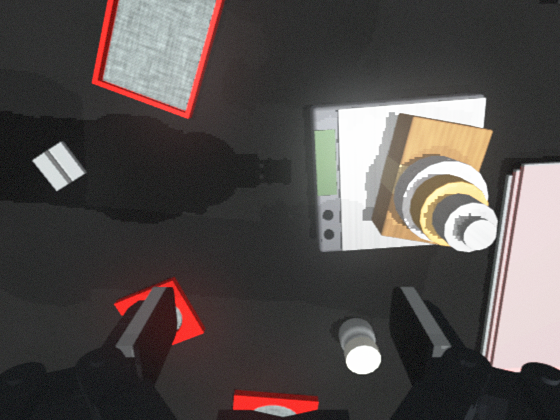

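The scene view shows the stack on the scale at about (288,285). The tin nest is at (129,270), the weight nest at (195,213), the tray at (313,201), the post at (405,218), the bottle at (363,252), and a small jar at (195,291). Next I'll measure them.

Run:
```python
from h import *
for n in ['scene','side']:
    c=camera(n); P=cloud(c); im=c['image']; hsv=cv2.cvtColor(im,cv2.COLOR_RGB2HSV)
    m=(((hsv[...,0]<8)|(hsv[...,0]>172))&(hsv[...,1]>150)&(hsv[...,2]>100)).astype(np.uint8)
    cs,_=cv2.findContours(m,cv2.RETR_EXTERNAL,cv2.CHAIN_APPROX_NONE)
    for k in cs:
        if not 250<cv2.contourArea(k)<6000: continue
        (u,v)=k[:,0].mean(0)
        if not(100<v<340): continue
        # cast onto plane 9 / 6 / 14 mm
        for z in ([.009] ):
            W=np.array([ray(c,a,b,z)[:2] for a,b in k[:,0]],np.float32)
            r=cv2.minAreaRect(W); print(n,(int(u),int(v)),'z',z,np.round(r[0],4),np.round(r[1],4),round(r[2],1),'mean',W.mean(0).round(4))
        mm=np.zeros_like(m); cv2.drawContours(mm,[k],-1,1,-1)
        print('   depthz',np.nanmedian(P[mm>0][:,2]).round(4))
    # stack: horizontal slices
    box=(P[...,0]>.55)&(P[...,0]<.85)&(P[...,1]>-.12)&(P[...,1]<.12)
    for a,b in [(.031,.045),(.072,.084),(.098,.11),(.122,.134),(.135,.15),(.155,.17)]:
        q=P[box&(P[...,2]>a)&(P[...,2]<b)]
        if len(q)>4: print('slice',a,b,len(q),q[:,:2].min(0).round(4),q[:,:2].max(0).round(4),np.median(q[:,2]).round(4))
    # bottle
    q=P[(P[...,2]>.02)&(P[...,2]<.16)&(P[...,0]>.45)&(P[...,0]<.75)&(P[...,1]>.1)&(P[...,1]<.25)]
    print('left tall',len(q),q.min(0).round(3),q.max(0).round(3)) if len(q) else 0
```

```text
scene (128, 270) z 0.009 [ 0.5607 -0.3351] [0.111  0.1129] 84.3 mean [ 0.562  -0.3351]
   depthz 0.0074
scene (404, 219) z 0.009 [0.5721 0.3351] [0.0899 0.0924] 74.7 mean [0.5733 0.3349]
   depthz 0.0071
scene (195, 212) z 0.009 [ 0.4345 -0.1675] [0.0851 0.0817] 23.7 mean [ 0.4353 -0.1682]
   depthz 0.0081
scene (312, 200) z 0.009 [0.4648 0.1283] [0.1337 0.1063] 69.6 mean [0.4651 0.1286]
   depthz 0.0062
scene (365, 142) z 0.009 [0.2979 0.3316] [0.0865 0.0406] 50.7 mean [0.2988 0.3334]
   depthz 0.0211
slice 0.031 0.045 2301 [ 0.5995 -0.1193] [0.8489 0.0748] 0.0387
slice 0.072 0.084 707 [ 0.6573 -0.0472] [0.7361 0.0594] 0.0793
slice 0.098 0.11 293 [ 0.6715 -0.0314] [0.7271 0.0311] 0.1054
slice 0.122 0.134 186 [ 0.6716 -0.0249] [0.7167 0.0225] 0.1291
slice 0.135 0.15 67 [ 0.6772 -0.0189] [0.7104 0.0141] 0.1435
slice 0.155 0.17 85 [ 0.6827 -0.0114] [0.7032 0.0069] 0.1632
left tall 483 [0.64  0.171 0.02 ] [0.675 0.208 0.125]
side (249, 291) z 0.009 [ 0.4351 -0.1686] [0.0776 0.08  ] 23.8 mean [ 0.4344 -0.17  ]
   depthz 0.008
side (247, 206) z 0.009 [0.4653 0.1282] [0.1377 0.0943] 69.7 mean [0.4656 0.1272]
   depthz 0.0062
slice 0.031 0.045 1349 [ 0.5998 -0.1195] [0.8492 0.0687] 0.0377
slice 0.072 0.084 235 [ 0.6562 -0.0504] [0.7335 0.0596] 0.0785
slice 0.098 0.11 137 [ 0.6628 -0.0345] [0.727  0.0233] 0.1049
slice 0.122 0.134 102 [ 0.6679 -0.0282] [0.714  0.0152] 0.1287
slice 0.135 0.15 56 [ 0.6756 -0.0213] [0.7076 0.0095] 0.1447
slice 0.155 0.17 39 [ 0.6826 -0.017 ] [0.7024 0.007 ] 0.1614
left tall 209 [0.496 0.169 0.02 ] [0.671 0.201 0.114]
```

Run:
```python
from h import *
for n,uv in [('scene',[(405,212),(407,220),(363,252),(365,240),(313,201),(129,270),(195,213),(195,291),(285,255),(285,270)]),('side',[(305,175),(270,157)])]:
    P=np.load('pics/%s0.npz'%n)['P']
    for u,v in uv: print(n,u,v,P[v,u].round(4))
    im=cv2.imread('pics/%s0.png'%n)
    r=im[170:330,230:440] if n=='scene' else im[130:290,190:400]
    cv2.imwrite('pics/%s0z.png'%n,cv2.resize(r,None,fx=3.5,fy=3.5,interpolation=cv2.INTER_CUBIC))
```

```text
scene 405 212 [0.5538 0.3451 0.01  ]
scene 407 220 [0.5769 0.3408 0.0087]
scene 363 252 [0.6706 0.1794 0.0726]
scene 365 240 [0.6571 0.1839 0.0994]
scene 313 201 [0.4647 0.1306 0.0046]
scene 129 270 [ 0.5586 -0.3351  0.0027]
scene 195 213 [ 0.4355 -0.169   0.0064]
scene 195 291 [ 0.6685 -0.1892  0.0506]
scene 285 255 [ 0.6889 -0.0018  0.1639]
scene 285 270 [ 0.7096 -0.0065  0.143 ]
side 305 175 [0.6506 0.1672 0.07  ]
side 270 157 [0.5678 0.3355 0.0047]
```

The nests and the bottle check out against the given sizes: bottle at (0.657, 0.187), weight about (0.693, -0.003) with its top at 0.163. I'll move above the stack for a close look.

```bash
python3 -m inch '[[-0.01,0.02,0,0,0,0,0.0854],[-0.01,0.03,0,0,0,0,0.0854],[-0.01,0.03,0,0,0,0,0.0854],[0,0.025,0,0,0,0,0.0854],[0,0.014,0,0,0,0,0.0854],[0,0,0,0,0,0,0.0854],[0,0,0,0,0,0,0.0854]]'
python3 - <<'E'
from h import *
s=sense(); c=camera('wrist'); save(c,'w1.png'); P=cloud(c,s); np.savez('pics/w1.npz',P=P,im=c['image'],T=s['tool_pos'],R=s['orientation'])
print(s['tool_pos'],s['wrist_force'])
box=(np.abs(P[...,0]-.69)<.09)&(np.abs(P[...,1])<.09)
for a,b in [(.074,.082),(.1,.108),(.125,.131),(.147,.153),(.159,.167)]:
    m=(box&(P[...,2]>a)&(P[...,2]<b)); q=P[m]
    r=cv2.minAreaRect(q[:,:2].astype(np.float32)); (x,y),R=cv2.minEnclosingCircle(q[:,:2].astype(np.float32))
    print(a,len(q),'rect',np.round(r[0],4),np.round(r[1],4),round(r[2],1),'circ',round(x,4),round(y,4),round(R,4),np.median(q[:,2]).round(4))
# finger tips in tool frame
Q=(P-s['tool_pos'])@np.array(s['orientation'])
m=(np.abs(Q[...,2])<.02)&(np.abs(Q[...,1])<.065)&(Q[...,0]>-.06)&(Q[...,0]<.01)
q=Q[m]; 
for sg in(-1,1):
    k=q[np.sign(q[:,1])==sg]; 
    if len(k): print('finger',len(k),k.min(0).round(4),k.max(0).round(4), np.percentile(k[:,0],98))
E
```

```text
clock: 0.83
tool_pos: [0.6942, -0.0, 0.2602]
orientation: [[-0.001, 1.0, 0.0], [0.0, 0.0, -1.0], [-1.0, -0.001, -0.0]]
wrist_force: [0.2, -1.1, -1.1]
grip_width: 0.085
[ 6.94153585e-01 -1.32371948e-05  2.60171626e-01] [ 0.2211987  -1.05537796 -1.07263597]
0.074 3306 rect [0.6969 0.0052] [0.0999 0.0644] 80.3 circ 0.6966 0.0051 0.0585 0.0795
0.1 1495 rect [0.6972 0.0031] [0.0535 0.0632] 72.4 circ 0.6956 -0.0013 0.0319 0.1055
0.125 1082 rect [0.6922 0.001 ] [0.0475 0.0402] 7.6 circ 0.6927 -0.0024 0.0239 0.1294
0.147 1006 rect [ 0.6937 -0.0031] [0.033  0.0334] 5.5 circ 0.6938 -0.0032 0.0171 0.1517
0.159 651 rect [ 0.6935 -0.0035] [0.0191 0.0195] 0.4 circ 0.6938 -0.0034 0.0101 0.1635
finger 4836 [-0.06   -0.065  -0.0141] [-0.0142 -0.0414  0.0126] -0.017489918451017977
finger 4815 [-0.06    0.0426 -0.0137] [-0.0142  0.0649  0.0123] -0.01761110063927734
```

View pics/w1.png

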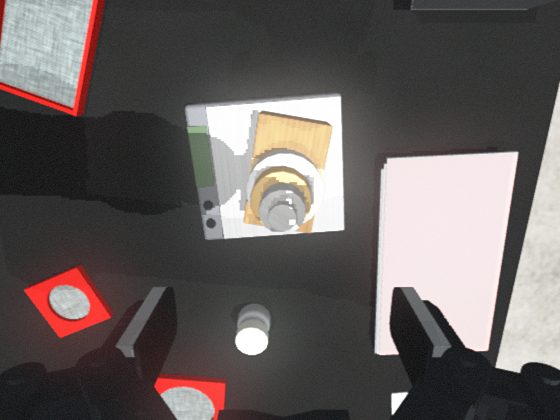

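Every layer's fitted radius or size matches what was given: weight (0.6938,-0.0033), roll (0.6927,-0.0024), tin (0.6956,-0.0013), and carton (0.6967,0.005) with yaw -9.7°. When open, the finger tips sit 14 mm behind the TCP. I'll narrow the fingers and descend on the weight, keeping the tips about 7 mm above its underside so they stay clear of the nest plate.

```bash
python3 -m inch '[[0.01,0,0.003,0,0,0,0.055],[0.02,0,0,0,0,0,0.055],[0.02,0,0,0,0,0,0.055],[0,0,0,0,0,0,0.055],[0,0,0,0,0,0,0.055],[0,0,0,0,0,0,0.055]]' 40
python3 - <<'E'
from h import *
s=sense(); c=camera('wrist'); P=cloud(c,s); save(c,'w2.png')
Q=(P-s['tool_pos'])@np.array(s['orientation'])
m=(np.abs(Q[...,2])<.02)&(np.abs(Q[...,1])<.065)&(Q[...,0]>-.06)&(Q[...,0]<.01)
q=Q[m]
for sg in(-1,1):
    k=q[np.sign(q[:,1])==sg]; k=k[k[:,0]<-.001]
    print('finger',len(k),k.min(0).round(4),k.max(0).round(4), np.percentile(k[:,0],[90,98]),np.abs(k[:,1]).min())
E
```

```text
clock: 1.38
tool_pos: [0.6937, -0.003, 0.213]
orientation: [[0.001, 1.0, 0.0], [-0.0, 0.0, -1.0], [-1.0, 0.001, 0.0]]
wrist_force: [0.5, -0.9, 0.3]
grip_width: 0.0549
finger 7185 [-0.06   -0.0599 -0.0141] [-0.0045 -0.0246  0.013 ] [-0.02007396 -0.0107512 ] 0.024566178074099904
finger 7125 [-0.06    0.0253 -0.0139] [-0.0052  0.0611  0.0128] [-0.02012934 -0.01093202] 0.02532694268730366
```

```bash
python3 -m inch '[[0.02,0,0,0,0,0,0.055],[0.025,0,0,0,0,0,0.055],[0.018,0,0,0,0,0,0.055],[0.01,0,0,0,0,0,0.055],[0.003,0,0,0,0,0,0.055],[0,0,0,0,0,0,0.055],[0,0,0,0,0,0,0.055],[0,0,0,0,0,0,0.055]]' 40
```

```text
clock: 2.1
tool_pos: [0.6953, -0.0031, 0.1373]
orientation: [[0.003, 1.0, -0.0], [-0.0, -0.0, -1.0], [-1.0, 0.003, 0.0]]
wrist_force: [-0.8, 0.5, 1.0]
grip_width: 0.0553
```

```bash
python3 -m inch '[[0.003,-0.0015,0,0,0,0,0.055],[0,0,0,0,0,0,0.055],[0,0,0,0,0,0,0.02],[0,0,0,0,0,0,0.02],[0,0,0,0,0,0,0.02],[0,0,0,0,0,0,0.02],[0,0,0,0,0,0,0.02],[0,0,0,0,0,0,0.02],[0,0,0,0,0,0,0.02],[0,0,0,0,0,0,0.02]]' 40
```

```text
clock: 2.93
tool_pos: [0.693, -0.003, 0.1328]
orientation: [[0.001, 1.0, 0.0], [-0.0, 0.0, -1.0], [-1.0, 0.001, 0.0]]
wrist_force: [1.4, 0.1, 2.7]
grip_width: 0.0322
```

Gripped, but the tips are about 3 mm too low for the nest rim. I'll regrip slightly higher.

```bash
python3 -m inch '[[0,0,0,0,0,0,0.045],[0,0,0,0,0,0,0.045],[0,0,0,0,0,0,0.045],[-0.0035,0,0,0,0,0,0.045],[0,0,0,0,0,0,0.045],[0,0,0,0,0,0,0.045],[0,0,0,0,0,0,0.02],[0,0,0,0,0,0,0.02],[0,0,0,0,0,0,0.02],[0,0,0,0,0,0,0.02],[0,0,0,0,0,0,0.02],[0,0,0,0,0,0,0.02],[0,0,0,0,0,0,0.02]]' 50
python3 - <<'E'
from h import *
s=sense(); c=camera('wrist'); save(c,'w3.png')
E
```

```text
clock: 4.02
tool_pos: [0.693, -0.003, 0.1363]
orientation: [[0.001, 1.0, -0.0], [-0.0, -0.0, -1.0], [-1.0, 0.001, 0.0]]
wrist_force: [1.7, -0.1, 3.6]
grip_width: 0.0317
```

View pics/w3.png

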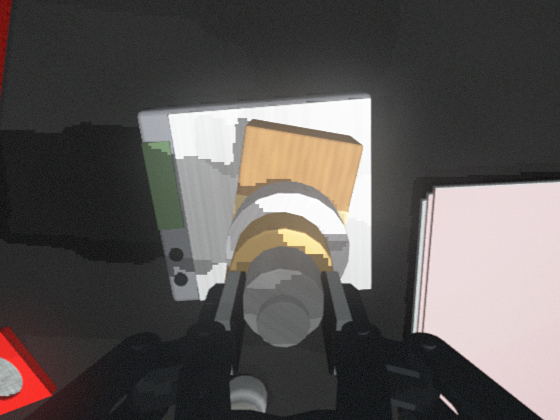

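The weight sits centred between the pads, at pixel (283,300). Lift and carry it to the small nest.

```bash
python3 -m inch '[[-0.005,0,0,0,0,0,0.02],[-0.015,0,0,0,0,0,0.02],[-0.02,-0.005,0.003,0,0,0,0.02],[-0.01,-0.015,0.01,0,0,0,0.02],[0,-0.025,0.016,0,0,0,0.02],[0,-0.03,0.019,0,0,0,0.02],[0,-0.03,0.019,0,0,0,0.02],[0,-0.03,0.019,0,0,0,0.02],[0,-0.03,0.019,0,0,0,0.02],[0.01,-0.03,0.019,0,0,0,0.02],[0.02,-0.028,0.018,0,0,0,0.02],[0.03,-0.02,0.013,0,0,0,0.02],[0.03,-0.01,0.007,0,0,0,0.02],[0.02,-0.005,0.003,0,0,0,0.02],[0.01,0,0,0,0,0,0.02],[0,0,0,0,0,0,0.02],[0,0,0,0,0,0,0.02],[0,0,0,0,0,0,0.02]]'
python3 - <<'E'
from h import *
s=sense(); c=camera('wrist'); save(c,'w4.png'); print(s['tool_pos'])
c=camera('side'); save(c,'s4.png')
E
```

```text
clock: 5.57
tool_pos: [0.435, -0.1681, 0.0665]
orientation: [[0.001, 1.0, 0.0], [-0.0, 0.0, -1.0], [-1.0, 0.001, 0.0]]
wrist_force: [1.0, -0.6, -2.0]
grip_width: 0.0314
[ 0.43504818 -0.16808636  0.06646284]
```

View pics/w4.png

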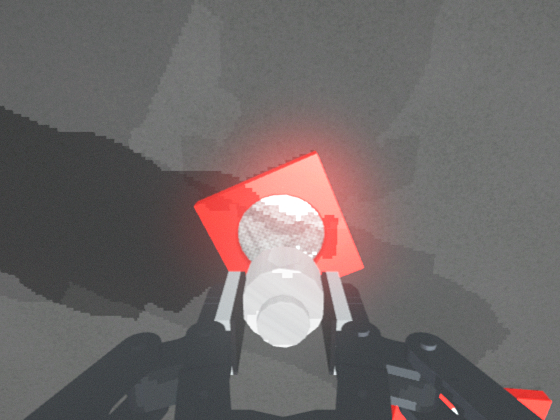

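View pics/s4.png

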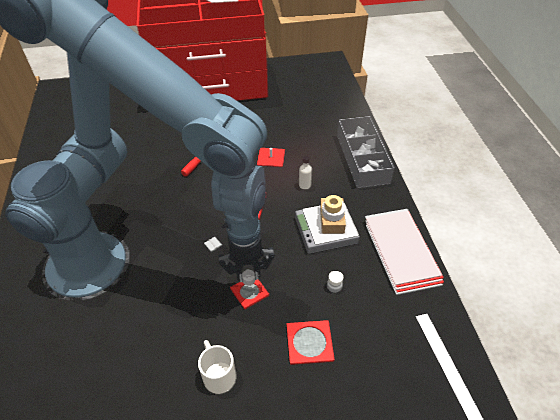

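The weight hangs upright over the recess and the roll is left exposed on the stack. I'll check the nest centre from the opposite plate corners at (195,207) and (362,268).

Run:
```python
from h import *
s=sense(); c=camera('wrist')
a,b,d=[ray(c,u,v,.009,s) for u,v in[(195,206),(363,268),(316,152)]]
print(a,b,d,(a+b)/2,np.linalg.norm(a-d),np.linalg.norm(b-d))
P=cloud(c,s)
im=c['image'].astype(int); g=(im.max(2)-im.min(2)<40)&(im[...,0]>120)
box=np.zeros(g.shape,bool); box[180:245,225:340]=1
k=P[g&box]; k=k[k[:,2]<.008]; print(len(k),k.min(0),k.max(0),np.median(k[:,2]))
```

```text
[ 0.38698958 -0.15078093  0.009     ] [ 0.48447279 -0.18981424  0.009     ] [ 0.45431051 -0.12025447  0.009     ] [ 0.43573118 -0.17029759  0.009     ] 0.07391869118188402 0.07581770996297729
3355 [ 0.40978253 -0.17663131  0.00258668] [ 0.459166   -0.1445739   0.00679416] 0.004851178609461243
```

Centre about (0.435,-0.170). Shift 2 mm and lower.

```bash
python3 -m inch '[[0.01,0,0.002,0,0,0,0.02],[0.015,0,0,0,0,0,0.02],[0.012,0,0,0,0,0,0.02],[0.008,0,0,0,0,0,0.02],[0.004,0,0,0,0,0,0.02],[0.002,0,0,0,0,0,0.02],[0,0,0,0,0,0,0.02],[0,0,0,0,0,0,0.02]]'; python3 -m inch '[[0.0015,0,0,0,0,0,0.02],[0.001,0,0,0,0,0,0.02],[0,0,0,0,0,0,0.02],[0,0,0,0,0,0,0.02]]'
```

```text
clock: 6.38
tool_pos: [0.4351, -0.1702, 0.0153]
orientation: [[0.001, 1.0, 0.0], [-0.0, 0.0, -1.0], [-1.0, 0.001, 0.0]]
wrist_force: [0.7, -0.5, -2.3]
grip_width: 0.0321
clock: 6.72
tool_pos: [0.4346, -0.1701, 0.0125]
orientation: [[0.0, 1.0, 0.0], [-0.0, 0.0, -1.0], [-1.0, 0.0, 0.0]]
wrist_force: [-0.4, 0.1, -2.8]
grip_width: 0.0318
```

```bash
python3 -m inch '[[0.0012,0,0,0,0,0,0.02],[0,0,0,0,0,0,0.02],[0,0,0,0,0,0,0.02]]'; python3 -m inch '[[0,0,0,0,0,0,0.034],[0,0,0,0,0,0,0.037],[0,0,0,0,0,0,0.042],[0,0,0,0,0,0,0.05],[-0.004,0,0,0,0,0,0.055],[-0.02,0,0,0,0,0,0.055],[-0.03,0,0,0,0,0,0.055],[-0.03,0,0,0,0,0,0.055],[0,0,0,0,0,0,0.055],[0,0,0,0,0,0,0.055]]'
python3 - <<'E'
from h import *
s=sense(); c=camera('wrist'); save(c,'w5.png');P=cloud(c,s)
m=(np.abs(P[...,0]-.435)<.04)&(np.abs(P[...,1]+.17)<.04)
for a,b in[(.02,.03),(.033,.042)]:
    q=P[m&(P[...,2]>a)&(P[...,2]<b)]; print(len(q),cv2.minEnclosingCircle(q[:,:2].astype(np.float32)),np.median(q[:,2]))
E
```

```text
clock: 6.97
tool_pos: [0.4348, -0.1701, 0.0113]
orientation: [[0.001, 1.0, -0.0], [-0.0, -0.0, -1.0], [-1.0, 0.001, 0.0]]
wrist_force: [0.3, -0.6, -1.5]
grip_width: 0.0318
clock: 7.8
tool_pos: [0.4364, -0.1711, 0.0973]
orientation: [[0.005, 1.0, 0.0], [-0.003, 0.0, -1.0], [-1.0, 0.005, 0.003]]
wrist_force: [0.8, 0.1, -1.2]
grip_width: 0.0549
1424 ((0.43500828742980957, -0.1704886555671692), 0.01726396381855011) 0.026745803582724187
893 ((0.4349125921726227, -0.1704290509223938), 0.010206527076661587) 0.03843590540116379
```

View pics/w5.png

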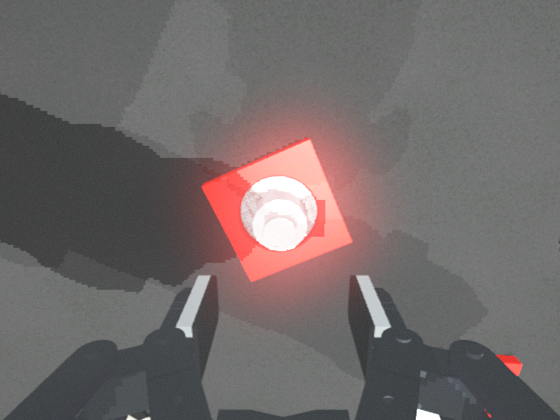

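The weight (280,215) is seated upright in the recess, its top at 26.7 mm. Back to the stack for the roll.

```bash
python3 -m inch '[[-0.02,0.005,-0.003,0,0,0,0.07],[-0.03,0.015,-0.01,0,0,0,0.07],[-0.03,0.025,-0.016,0,0,0,0.07],[-0.025,0.03,-0.02,0,0,0,0.07],[-0.01,0.035,-0.023,0,0,0,0.07],[0,0.035,-0.023,0,0,0,0.07],[0,0.035,-0.023,0,0,0,0.07],[0,0.033,-0.022,0,0,0,0.07],[0,0.025,-0.017,0,0,0,0.07],[0,0.015,-0.009,0,0,0,0.07],[0,0.005,-0.002,0,0,0,0.07],[0,0,0,0,0,0,0.07],[0,0,0,0,0,0,0.07],[0,0,0,0,0,0,0.07]]'
cat > look.py <<'E'
from h import *
import sys
s=sense(); c=camera('wrist'); save(c,sys.argv[1]); P=cloud(c,s)
print(s['tool_pos'])
box=(np.abs(P[...,0]-.69)<.09)&(np.abs(P[...,1])<.09)
for a,b in [(.074,.083),(.1,.109),(.125,.132)]:
    q=P[box&(P[...,2]>a)&(P[...,2]<b)]
    if len(q)<50: continue
    r=cv2.minAreaRect(q[:,:2].astype(np.float32)); C=cv2.minEnclosingCircle(q[:,:2].astype(np.float32))
    print(a,len(q),'rect',np.round(r[0],4),np.round(r[1],4),round(r[2],1),'circ',np.round(C[0],4),round(C[1],4),np.median(q[:,2]).round(4))
E
python3 look.py w6.png
```

```text
clock: 9.02
tool_pos: [0.6881, -0.0051, 0.2078]
orientation: [[-0.002, 1.0, -0.001], [-0.0, -0.001, -1.0], [-1.0, -0.002, 0.0]]
wrist_force: [-0.6, 0.4, 0.2]
grip_width: 0.07
[ 0.68806103 -0.00514057  0.20776087]
0.074 4545 rect [0.6969 0.0052] [0.1    0.0645] 80.5 circ [0.6971 0.0056] 0.0583 0.0795
0.1 2724 rect [0.6971 0.0042] [0.0517 0.0635] 76.6 circ [ 0.6957 -0.0015] 0.032 0.1055
0.125 3233 rect [ 0.6928 -0.0023] [0.0468 0.0471] 31.1 circ [ 0.6927 -0.0023] 0.024 0.1294
```

View pics/w6.png

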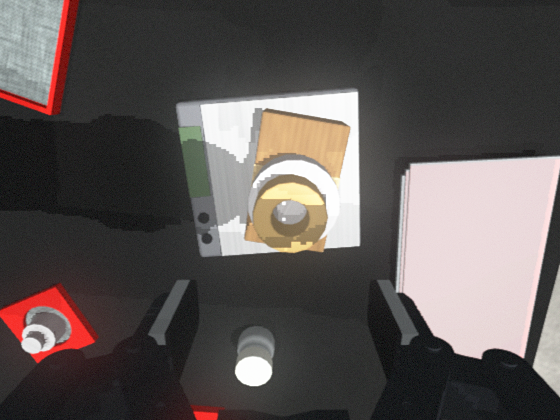

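The stack is undisturbed; the roll is at (290,213) with its hole visible. Descend to it.

```bash
python3 -m inch '[[0.01,0.0045,-0.003,0,0,0,0.07],[0.025,0,0,0,0,0,0.07],[0.03,0,0,0,0,0,0.07],[0.02,0,0,0,0,0,0.07],[0.01,0,0,0,0,0,0.07],[0.003,0,0,0,0,0,0.07],[0,0,0,0,0,0,0.07],[0,0,0,0,0,0,0.07],[0,0,0,0,0,0,0.07],[0,0,0,0,0,0,0.07]]'
```

```text
clock: 9.9
tool_pos: [0.695, -0.0013, 0.112]
orientation: [[0.003, 1.0, -0.0], [-0.0, -0.0, -1.0], [-1.0, 0.003, 0.0]]
wrist_force: [0.5, -0.3, 0.2]
grip_width: 0.0697
```

```bash
python3 -m inch '[[0.003,-0.0015,0.001,0,0,0,0.07],[0,0,0,0,0,0,0.07],[0,0,0,0,0,0,0.035],[0,0,0,0,0,0,0.035],[0,0,0,0,0,0,0.035],[0,0,0,0,0,0,0.035],[0,0,0,0,0,0,0.035],[0,0,0,0,0,0,0.035],[0,0,0,0,0,0,0.035],[0,0,0,0,0,0,0.035],[0,0,0,0,0,0,0.035]]' 30
```

```text
clock: 10.82
tool_pos: [0.6925, -0.0022, 0.1075]
orientation: [[0.001, 1.0, 0.0], [-0.0, 0.0, -1.0], [-1.0, 0.001, 0.0]]
wrist_force: [0.6, -0.1, 3.8]
grip_width: 0.0468
```

```bash
python3 -m inch '[[-0.005,0,0,0,0,0,0.035],[-0.015,0,0,0,0,0,0.035],[-0.025,0,0,0,0,0,0.035],[-0.025,-0.0036,-0.01,0,0,0,0.035],[-0.015,-0.007,-0.02,0,0,0,0.035],[0,-0.0107,-0.03,0,0,0,0.035],[0,-0.0125,-0.035,0,0,0,0.035],[0,-0.0125,-0.035,0,0,0,0.035],[0,-0.0125,-0.035,0,0,0,0.035],[0,-0.0125,-0.035,0,0,0,0.035],[0,-0.0125,-0.035,0,0,0,0.035],[0,-0.0125,-0.035,0,0,0,0.035],[0.01,-0.0107,-0.03,0,0,0,0.035],[0.025,-0.008,-0.022,0,0,0,0.035],[0.025,-0.0035,-0.01,0,0,0,0.035],[0.015,-0.0015,-0.005,0,0,0,0.035],[0.005,0,0,0,0,0,0.035],[0,0,0,0,0,0,0.035],[0,0,0,0,0,0,0.035],[0,0,0,0,0,0,0.035]]'
python3 - <<'E'
from h import *
s=sense(); c=camera('wrist'); save(c,'w7.png'); print(s['tool_pos']); np.savez('pics/w7.npz',P=cloud(c,s))
c=camera('scene'); save(c,'c7.png')
E
```

```text
clock: 12.48
tool_pos: [0.5735, 0.3344, 0.1137]
orientation: [[0.002, 1.0, -0.001], [0.001, -0.001, -1.0], [-1.0, 0.002, -0.001]]
wrist_force: [-0.3, 0.5, -0.3]
grip_width: 0.0469
[0.57350961 0.33444524 0.11368823]
```

View pics/w7.png

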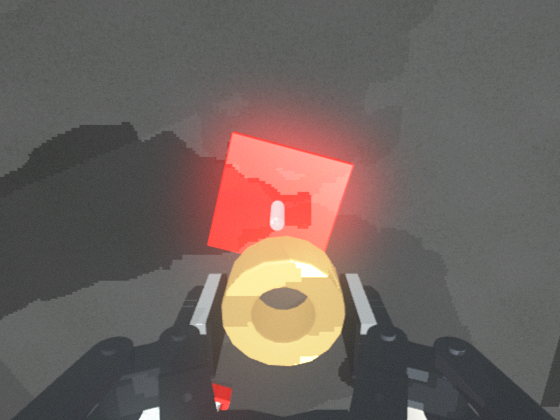

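View pics/c7.png

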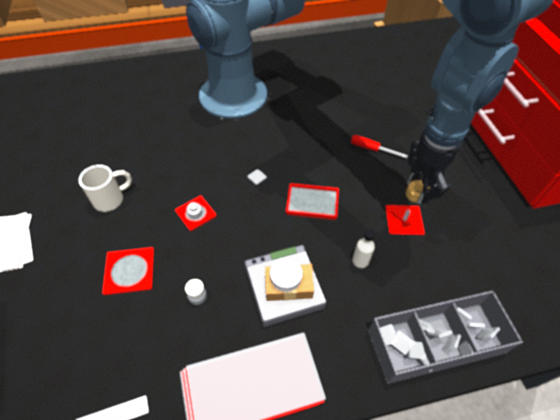

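The roll (285,300) is held level. The post shows from (277,204) at its base to (277,227) at its tip. Compare hole, post and plate.

Run:
```python
from h import *
s=sense(); c=camera('wrist'); P=cloud(c,s)
print('tip',ray(c,277.5,226,.0435-.002,s),'base',ray(c,277,204,.006,s))
a,b,d=[ray(c,u,v,.006,s) for u,v in[(353,165),(208,246),(233,132)]]
print('plate ctr',(a+b)/2,np.linalg.norm(a-d),np.linalg.norm(b-d))
z=s['tool_pos'][2]-.0035+.024
q=P[(np.abs(P[...,0]-.5735)<.03)&(np.abs(P[...,1]-.3344)<.03)&(np.abs(P[...,2]-z)<.004)]
print('roll',cv2.minEnclosingCircle(q[:,:2].astype(np.float32)),np.median(q[:,2]),z,'tcp',s['tool_pos'])
```

```text
tip [0.57118834 0.33461727 0.0415    ] base [0.57048611 0.33751218 0.006     ]
plate ctr [0.57109677 0.335324   0.006     ] 0.0834417494899445 0.08475533641992605
roll ((0.5737043619155884, 0.3403415083885193), 0.030183080583810806) 0.13560002120922543 0.13434821348506965 tcp [0.57360847 0.3345634  0.11384821]
```

```bash
python3 -m inch '[[0.01,-0.0025,0,0,0,0,0.035],[0.02,0,0,0,0,0,0.035],[0.02,0,0,0,0,0,0.035],[0.01,0,0,0,0,0,0.035],[0.005,0,0,0,0,0,0.035],[0,0,0,0,0,0,0.035],[0.008,0,0,0,0,0,0.035],[0.012,0,0,0,0,0,0.035],[0.008,0,0,0,0,0,0.035],[0.004,0,0,0,0,0,0.035],[0.002,0,0,0,0,0,0.035],[0,0,0,0,0,0,0.035],[0,0,0,0,0,0,0.035],[0,0,0,0,0,0,0.035]]'
```

```text
clock: 13.8
tool_pos: [0.5701, 0.335, 0.0137]
orientation: [[0.001, 1.0, -0.0], [0.0, -0.0, -1.0], [-1.0, 0.001, -0.0]]
wrist_force: [0.1, -0.2, -1.1]
grip_width: 0.0469
```

```bash
python3 -m inch '[[0.002,0.001,0,0,0,0,0.035],[0.0015,0,0,0,0,0,0.035],[0,0,0,0,0,0,0.035],[0,0,0,0,0,0,0.035],[0,0,0,0,0,0,0.035]]'
```

```text
clock: 14.22
tool_pos: [0.5707, 0.3348, 0.0097]
orientation: [[0.0, 1.0, 0.0], [-0.0, 0.0, -1.0], [-1.0, 0.0, 0.0]]
wrist_force: [-0.2, -1.4, -1.1]
grip_width: 0.0468
```

```bash
python3 -m inch '[[0.0005,0,0,0,0,0,0.047],[0,0,0,0,0,0,0.05],[0,0,0,0,0,0,0.056],[0,0,0,0,0,0,0.065],[0,0,0,0,0,0,0.07],[-0.005,0,0,0,0,0,0.07],[-0.02,0,0,0,0,0,0.07],[-0.03,0,0,0,0,0,0.07],[-0.03,0,0,0,0,0,0.07],[-0.02,0,0,0,0,0,0.07],[0,0,0,0,0,0,0.07],[0,0,0,0,0,0,0.07]]'
python3 - <<'E'
from h import *
s=sense(); c=camera('wrist'); save(c,'w8.png');P=cloud(c,s)
m=(np.abs(P[...,0]-.571)<.04)&(np.abs(P[...,1]-.335)<.04)
for a,b in[(.026,.036),(.039,.05)]:
    q=P[m&(P[...,2]>a)&(P[...,2]<b)]; print(len(q),cv2.minEnclosingCircle(q[:,:2].astype(np.float32)),np.median(q[:,2]))
E
```

```text
clock: 15.22
tool_pos: [0.5721, 0.3355, 0.1163]
orientation: [[0.004, 1.0, 0.0], [0.002, 0.0, -1.0], [-1.0, 0.004, -0.002]]
wrist_force: [-0.6, 0.3, -0.0]
grip_width: 0.0697
3168 ((0.5713412165641785, 0.3345656096935272), 0.024153484031558037) 0.03137402650280213
170 ((0.5704250335693359, 0.33655479550361633), 0.004444749094545841) 0.04347784220069727
```

View pics/w8.png

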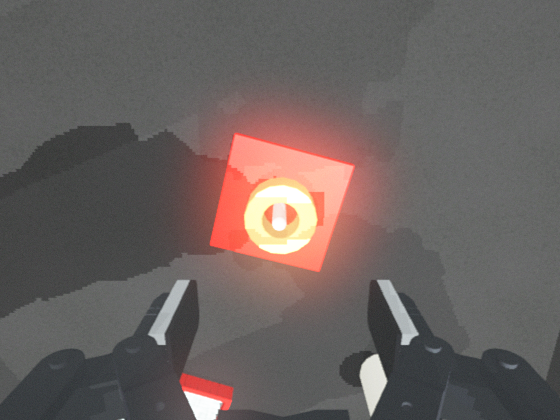

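The roll (280,215) lies flat, 2 mm off the post's centre. Now back over the bottle at height for the tin.

```bash
python3 -m inch '[[-0.015,0,0,0,0,0,0.0854],[-0.025,0,0,0,0,0,0.0854],[-0.025,0.0036,0.01,0,0,0,0.0854],[-0.01,0.007,0.02,0,0,0,0.0854],[0,0.0107,0.03,0,0,0,0.0854],[0,0.013,0.035,0,0,0,0.0854],[0,0.013,0.035,0,0,0,0.0854],[0,0.013,0.035,0,0,0,0.0854],[0,0.013,0.035,0,0,0,0.0854],[0,0.013,0.035,0,0,0,0.0854],[0,0.013,0.035,0,0,0,0.0854],[0,0.0107,0.03,0,0,0,0.0854],[0,0.008,0.022,0,0,0,0.0854],[0,0.004,0.01,0,0,0,0.0854],[0,0.0015,0.005,0,0,0,0.0854],[0,0,0,0,0,0,0.0854],[0,0,0,0,0,0,0.0854],[0,0,0,0,0,0,0.0854],[0,0,0,0,0,0,0.0854]]'
python3 look.py w9.png
```

```text
clock: 16.85
tool_pos: [0.6939, -0.0004, 0.1893]
orientation: [[-0.0, 1.0, 0.002], [0.0, 0.002, -1.0], [-1.0, -0.0, -0.0]]
wrist_force: [0.7, 1.0, 0.1]
grip_width: 0.0853
[ 6.93863614e-01 -4.18571055e-04  1.89313307e-01]
0.074 5107 rect [0.6969 0.005 ] [0.1004 0.0644] 80.7 circ [0.6969 0.0051] 0.0588 0.0795
0.1 7205 rect [ 0.6954 -0.0015] [0.0634 0.0629] 53.7 circ [ 0.6955 -0.0015] 0.0321 0.1055
```

View pics/w9.png

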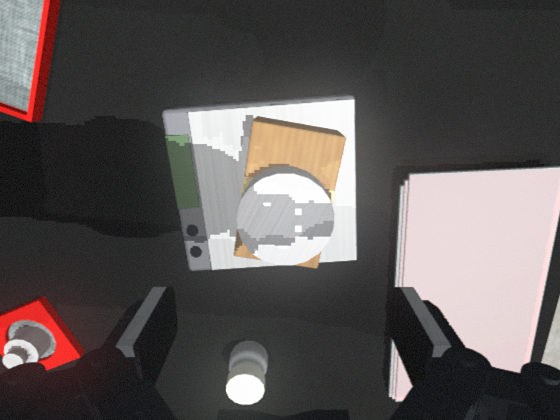

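The tin (286,218) is exposed at (0.6955,-0.0015). Descend.

```bash
python3 -m inch '[[0.01,0.001,0.001,0,0,0,0.0854],[0.025,0,0,0,0,0,0.0854],[0.03,0,0,0,0,0,0.0854],[0.022,0,0,0,0,0,0.0854],[0.013,0,0,0,0,0,0.0854],[0.005,0,0,0,0,0,0.0854],[0,0,0,0,0,0,0.0854],[0,0,0,0,0,0,0.0854],[0,0,0,0,0,0,0.0854],[0,0,0,0,0,0,0.0854]]'
```

```text
clock: 17.73
tool_pos: [0.6965, -0.0032, 0.0859]
orientation: [[0.003, 1.0, 0.0], [-0.0, 0.0, -1.0], [-1.0, 0.003, 0.0]]
wrist_force: [-0.4, 0.2, 0.4]
grip_width: 0.0853
```

```bash
python3 -m inch '[[0.0035,-0.0005,-0.0015,0,0,0,0.0854],[0,0,0,0,0,0,0.0854],[0,0,0,0,0,0,0.05],[0,0,0,0,0,0,0.05],[0,0,0,0,0,0,0.05],[0,0,0,0,0,0,0.05],[0,0,0,0,0,0,0.05],[0,0,0,0,0,0,0.05],[0,0,0,0,0,0,0.05],[0,0,0,0,0,0,0.05],[0,0,0,0,0,0,0.05]]' 40
```

```text
clock: 18.65
tool_pos: [0.6951, -0.0017, 0.0813]
orientation: [[0.001, 1.0, 0.0], [-0.0, 0.0, -1.0], [-1.0, 0.001, 0.0]]
wrist_force: [-1.2, -0.5, 4.9]
grip_width: 0.0622
```

```bash
python3 -m inch '[[-0.005,0,0,0,0,0,0.05],[-0.015,0,0,0,0,0,0.05],[-0.025,0,0,0,0,0,0.05],[-0.02,-0.004,0.01,0,0,0,0.05],[-0.01,-0.008,0.02,0,0,0,0.05],[0,-0.012,0.03,0,0,0,0.05],[0,-0.014,0.035,0,0,0,0.05],[0,-0.014,0.035,0,0,0,0.05],[0,-0.014,0.035,0,0,0,0.05],[0,-0.014,0.035,0,0,0,0.05],[0,-0.014,0.035,0,0,0,0.05],[0,-0.014,0.035,0,0,0,0.05],[0,-0.012,0.03,0,0,0,0.05],[0.01,-0.008,0.019,0,0,0,0.05],[0.02,-0.004,0.009,0,0,0,0.05],[0.015,-0.002,0.005,0,0,0,0.05],[0.005,0,0,0,0,0,0.05],[0,0,0,0,0,0,0.05],[0,0,0,0,0,0,0.05],[0,0,0,0,0,0,0.05]]'
python3 - <<'E'
from h import *
s=sense(); c=camera('wrist'); save(c,'w10.png'); print(s['tool_pos'])
c=camera('scene'); save(c,'c10.png')
E
```

```text
clock: 20.32
tool_pos: [0.5615, -0.3343, 0.1066]
orientation: [[0.001, 1.0, 0.001], [-0.001, 0.001, -1.0], [-1.0, 0.001, 0.001]]
wrist_force: [-0.3, -0.3, -2.0]
grip_width: 0.0623
[ 0.56153916 -0.33427613  0.10657728]
```

View pics/w10.png

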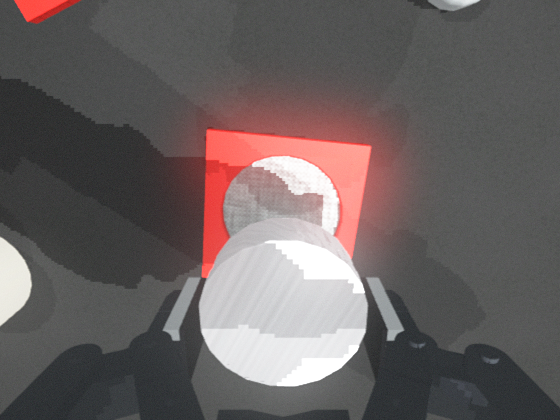

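View pics/c10.png

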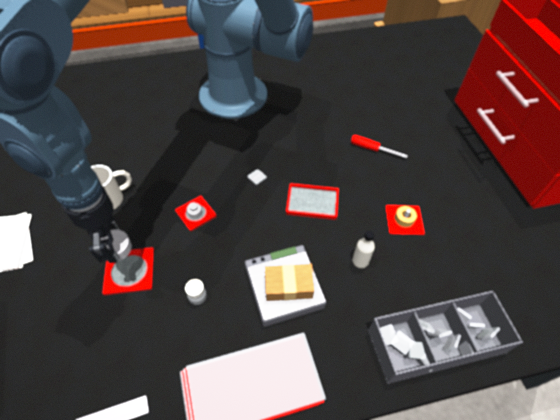

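The tin (283,310) is held level. I'll check the nest centre from corners (371,147) and (203,277), and the clearance to the mug.

Run:
```python
from h import *
s=sense(); c=camera('wrist'); P=cloud(c,s)
a,b,d=[ray(c,u,v,.009,s) for u,v in[(371,147),(203,277),(207,128)]]
print('ctr',(a+b)/2,np.linalg.norm(a-d),np.linalg.norm(b-d),s['tool_pos'])
e=[ray(c,u,v,.009,s) for u,v in[(222,206),(341,206),(283,155)]]; print(e)
P=np.load('pics/scene0.npz')['P']; q=P[165:212,80:135].reshape(-1,3); q=q[q[:,2]>.02]; print('mug',q.min(0),q.max(0))
```

```text
ctr [ 0.56209863 -0.33714257  0.009     ] 0.10509146343519395 0.10615977129626998 [ 0.56178509 -0.33452037  0.10697598]
[array([ 0.52153519, -0.33009301,  0.009     ]), array([ 0.60196857, -0.33006582,  0.009     ]), array([ 0.56270827, -0.29542773,  0.009     ])]
mug [ 0.2978967  -0.41935934  0.02016148] [ 0.37685222 -0.31283695  0.09494433]
```

```bash
python3 -m inch '[[0.01,0,0.0015,0,0,0,0.05],[0.025,0,0,0,0,0,0.05],[0.025,0,0,0,0,0,0.05],[0.015,0,0,0,0,0,0.05],[0.01,0,0,0,0,0,0.05],[0.006,0,0,0,0,0,0.05],[0.003,0,0,0,0,0,0.05],[0.001,0,0,0,0,0,0.05],[0,0,0,0,0,0,0.05],[0,0,0,0,0,0,0.05],[0,0,0,0,0,0,0.05]]'
```

```text
clock: 21.38
tool_pos: [0.5615, -0.3367, 0.0118]
orientation: [[0.002, 1.0, -0.0], [-0.001, -0.0, -1.0], [-1.0, 0.002, 0.001]]
wrist_force: [-0.3, -0.7, -1.4]
grip_width: 0.0625
```

```bash
python3 -m inch '[[0.0025,0,0,0,0,0,0.05],[0.0015,0,0,0,0,0,0.05],[0,0,0,0,0,0,0.05],[0,0,0,0,0,0,0.05],[0,0,0,0,0,0,0.05]]'
```

```text
clock: 21.8
tool_pos: [0.5607, -0.3361, 0.0066]
orientation: [[-0.0, 1.0, 0.0], [0.0, 0.0, -1.0], [-1.0, -0.0, -0.0]]
wrist_force: [-0.3, -0.1, -1.7]
grip_width: 0.0623
```

```bash
python3 -m inch '[[0.0005,0,0,0,0,0,0.05],[0,0,0,0,0,0,0.063],[0,0,0,0,0,0,0.066],[0,0,0,0,0,0,0.072],[0,0,0,0,0,0,0.08],[0,0,0,0,0,0,0.0854],[0,0,0,0,0,0,0.0854],[-0.005,0,0,0,0,0,0.0854],[-0.02,0,0,0,0,0,0.0854],[-0.03,0,0,0,0,0,0.0854],[-0.03,0,0,0,0,0,0.0854],[-0.02,0,0,0,0,0,0.0854],[0,0,0,0,0,0,0.0854],[0,0,0,0,0,0,0.0854]]'
python3 - <<'E'
from h import *
s=sense(); c=camera('wrist'); save(c,'w11.png');P=cloud(c,s)
m=(np.abs(P[...,0]-.561)<.05)&(np.abs(P[...,1]+.336)<.05)
q=P[m&(P[...,2]>.022)&(P[...,2]<.04)]; print(len(q),cv2.minEnclosingCircle(q[:,:2].astype(np.float32)),np.percentile(q[:,2],[5,50,95]))
E
```

```text
clock: 22.97
tool_pos: [0.562, -0.3371, 0.1133]
orientation: [[0.004, 1.0, 0.0], [-0.003, 0.0, -1.0], [-1.0, 0.004, 0.003]]
wrist_force: [-0.0, 0.3, -0.4]
grip_width: 0.0855
7414 ((0.5607904195785522, -0.3360923230648041), 0.03233405202627182) [0.02925738 0.03050494 0.03155487]
```

View pics/w11.png

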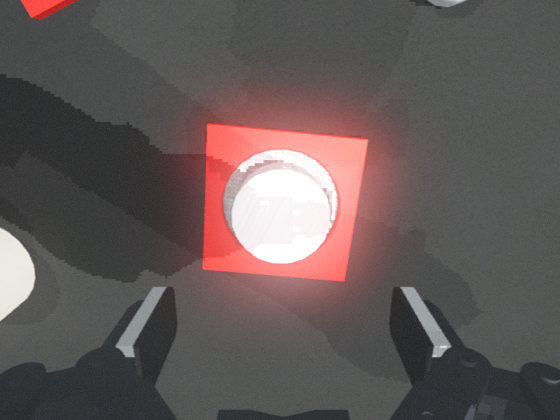

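The tin (283,215) is seated in its recess. Return for the carton, turning the tool 9.4° to its yaw.

```bash
python3 -m inch '[[-0.015,0,0,0,0,0,0.0854],[-0.025,0,0,0,0,0,0.0854],[-0.02,0.004,-0.01,0,0,0,0.0854],[0,0.008,-0.02,0,0,0,0.0854],[0,0.012,-0.03,0,0,0,0.0854],[0,0.014,-0.035,0,0,0,0.0854],[0,0.014,-0.035,0,0,0,0.0854],[0,0.014,-0.035,0,0,0,0.0854],[0,0.014,-0.035,0,0,0,0.0854],[0,0.014,-0.035,0,0,0,0.0854],[0,0.014,-0.035,0,0,0,0.0854],[0,0.012,-0.032,0,0,0,0.0854],[0,0.008,-0.023,0,0,0,0.0854],[0,0.004,-0.011,0,0,0,0.0854],[0,0.002,-0.005,2.4,0,0,0.0854],[0,0,0,4,0,0,0.0854],[0,0,0,3,0,0,0.0854],[0,0,0,0,0,0,0.0854],[0,0,0,0,0,0,0.0854],[0,0,0,0,0,0,0.0854]]'
python3 look.py w12.png
```

```text
clock: 24.68
tool_pos: [0.6942, 0.0041, 0.1705]
orientation: [[-0.001, 0.987, -0.163], [-0.0, -0.163, -0.987], [-1.0, -0.001, 0.0]]
wrist_force: [-0.3, 0.0, -0.4]
grip_width: 0.0852
[0.69420542 0.00411687 0.17045225]
0.074 13924 rect [0.6968 0.0051] [0.1004 0.0646] 80.5 circ [0.6969 0.0054] 0.0586 0.0796
```

View pics/w12.png

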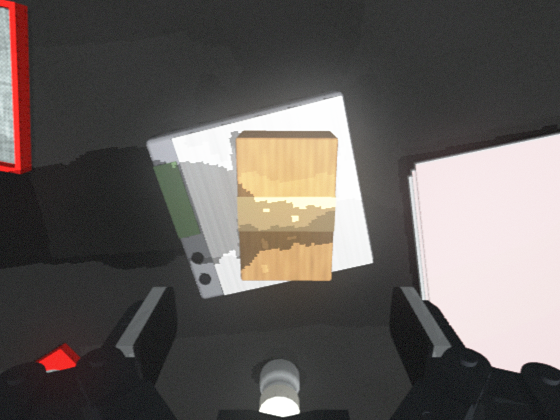

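The carton, spanning (237–337, 131–280), is square to the tool and has not moved. Descend and grip.

```bash
python3 -m inch '[[0.01,0.0024,-0.0014,0,0,0,0.0854],[0.025,0,0,0,0,0,0.0854],[0.03,0,0,0,0,0,0.0854],[0.025,0,0,0,0,0,0.0854],[0.018,0,0,0,0,0,0.0854],[0.01,0,0,0,0,0,0.0854],[0.003,0,0,0,0,0,0.0854],[0,0,0,0,0,0,0.0854],[0,0,0,0,0,0,0.0854],[0,0,0,0,0,0,0.0854]]'
```

```text
clock: 25.57
tool_pos: [0.6988, 0.0057, 0.0521]
orientation: [[0.003, 0.987, -0.163], [-0.0, -0.163, -0.987], [-1.0, 0.003, -0.0]]
wrist_force: [-0.3, 0.7, 1.2]
grip_width: 0.0853
```

```bash
python3 -m inch '[[0.003,-0.001,0,0,0,0,0.0854],[0,0,0,0,0,0,0.0854],[0,0,0,0,0,0,0.05],[0,0,0,0,0,0,0.05],[0,0,0,0,0,0,0.05],[0,0,0,0,0,0,0.05],[0,0,0,0,0,0,0.05],[0,0,0,0,0,0,0.05],[0,0,0,0,0,0,0.05],[0,0,0,0,0,0,0.05],[0,0,0,0,0,0,0.05]]' 50
python3 - <<'E'
from h import *
# tray orientation/center from initial wrist & side/scene clouds at rim height
for n in ['scene','side']:
    c=camera(n); im=c['image']; hsv=cv2.cvtColor(im,cv2.COLOR_RGB2HSV)
    m=(((hsv[...,0]<8)|(hsv[...,0]>172))&(hsv[...,1]>150)&(hsv[...,2]>100)).astype(np.uint8)
    cs,_=cv2.findContours(m,cv2.RETR_EXTERNAL,cv2.CHAIN_APPROX_NONE)
    for k in cs:
        W=np.array([ray(c,a,b,.014)[:2] for a,b in k[:,0]],np.float32); r=cv2.minAreaRect(W)
        if np.hypot(r[0][0]-.465,r[0][1]-.128)<.03: print(n,np.round(r[0],4),np.round(r[1],4),r[2])
E
```

```text
clock: 26.48
tool_pos: [0.6967, 0.006, 0.0477]
orientation: [[0.001, 0.987, -0.163], [-0.0, -0.163, -0.987], [-1.0, 0.001, -0.0]]
wrist_force: [-0.8, 0.5, 5.4]
grip_width: 0.0632
side [0.4652 0.1238] [0.1372 0.0939] 69.55670166015625
```

```bash
python3 -m inch '[[-0.005,0,0,0,0,0,0.05],[-0.015,0,0,0,0,0,0.05],[-0.025,0,0,0,0,0,0.05],[-0.025,0,0,0,0,0,0.05],[-0.02,-0.008,-0.0026,0,0,0,0.05],[-0.01,-0.02,-0.0065,0,0,0,0.05],[0,-0.03,-0.0098,0,0,0,0.05],[0,-0.035,-0.0114,0,0,0,0.05],[0,-0.035,-0.0114,0,0,0,0.05],[0,-0.035,-0.0114,0,0,0,0.05],[0,-0.03,-0.0098,0,0,0,0.05],[0,-0.03,-0.0098,0,0,0,0.05],[0,-0.0175,-0.0057,0,0,0,0.05],[0,-0.008,-0.0026,0,0,0,0.05],[0,0,0,3,0,0,0.05],[0,0,0,5,0,0,0.05],[0,0,0,3,0,0,0.05],[0,0,0,0,0,0,0.05],[0,0,0,0,0,0,0.05],[0,0,0,0,0,0,0.05]]'
python3 - <<'E'
from h import *
s=sense(); c=camera('wrist'); save(c,'w13.png'); print(s['tool_pos'])
c=camera('scene'); save(c,'c13.png')
E
```

```text
clock: 28.25
tool_pos: [0.4646, 0.1262, 0.1469]
orientation: [[-0.0, 0.938, -0.348], [-0.0, -0.348, -0.938], [-1.0, -0.0, 0.0]]
wrist_force: [-0.1, -0.3, -2.6]
grip_width: 0.0632
[0.46455366 0.12622936 0.14685341]
```

View pics/w13.png

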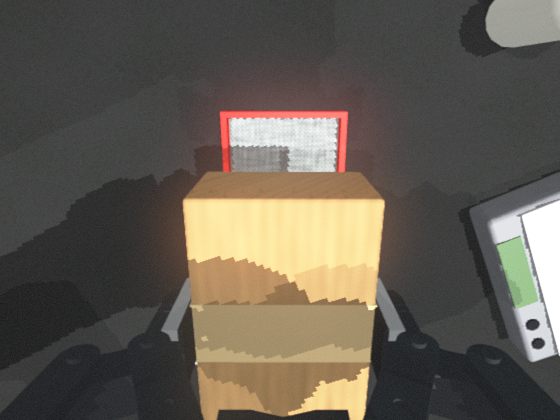

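View pics/c13.png

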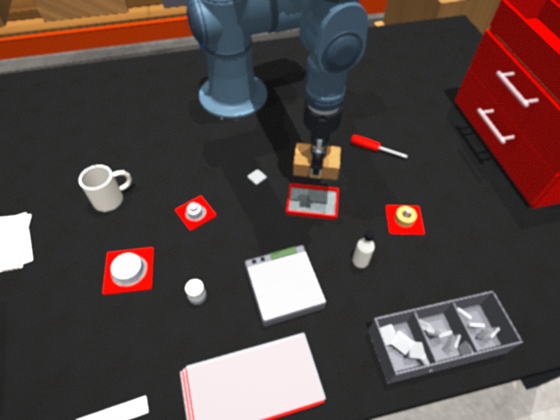

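The carton is level and square with the tray, whose far rim corners are at (221,112) and (347,112). Work out the tray centre from these.

Run:
```python
from h import *
s=sense(); c=camera('wrist'); P=cloud(c,s); R=np.array(s['orientation'])
a,b=[ray(c,u,v,.014,s) for u,v in[(221,112),(347.5,112)]]
d=(b-a)/np.linalg.norm(b-a); n=np.array([d[1],-d[0],0])
ctr=(a+b)/2+.063*n; print(np.linalg.norm(b-a),ctr,'yaw err',np.degrees(np.arctan2(d[1],d[0])-np.arctan2(R[1,1],R[0,1])))
print('tool shift',R.T@(ctr-s['tool_pos']))
q=P[(np.abs(P[...,2]-.178)<.006)]; Q=(q-s['tool_pos'])@R; Q=Q[(np.abs(Q[:,1])<.05)&(np.abs(Q[:,2])<.07)]; print('carton top tool', Q.min(0),Q.max(0),np.median(Q[:,0]))
```

```text
0.09014843193847097 [0.46653057 0.1264846  0.014     ] yaw err 0.0016056665554547557
tool shift [ 0.13295745  0.00186892 -0.00090486]
carton top tool [-0.03703414 -0.04486066 -0.05003888] [-0.02505145  0.04583908  0.04124648] -0.03181644997453773
```

```bash
python3 -m inch '[[0.01,0.0015,-0.001,0,0,0,0.05],[0.025,0,0,0,0,0,0.05],[0.03,0,0,0,0,0,0.05],[0.025,0,0,0,0,0,0.05],[0.015,0,0,0,0,0,0.05],[0.01,0,0,0,0,0,0.05],[0.007,0,0,0,0,0,0.05],[0.004,0,0,0,0,0,0.05],[0.002,0,0,0,0,0,0.05],[0,0,0,0,0,0,0.05],[0,0,0,0,0,0,0.05],[0,0,0,0,0,0,0.05]]'
```

```text
clock: 29.4
tool_pos: [0.467, 0.127, 0.0199]
orientation: [[0.002, 0.937, -0.348], [0.0, -0.348, -0.937], [-1.0, 0.002, -0.001]]
wrist_force: [-0.5, -0.3, -3.3]
grip_width: 0.0633
```

```bash
python3 -m inch '[[0.003,0,0,0,0,0,0.05],[0.0015,0,0,0,0,0,0.05],[0,0,0,0,0,0,0.05],[0,0,0,0,0,0,0.05],[0,0,0,0,0,0,0.05]]'
```

```text
clock: 29.82
tool_pos: [0.4661, 0.1269, 0.0147]
orientation: [[0.0, 0.937, -0.349], [-0.0, -0.349, -0.937], [-1.0, 0.0, 0.0]]
wrist_force: [-0.1, 0.9, -2.4]
grip_width: 0.0631
```

```bash
python3 -m inch '[[0.001,0,0,0,0,0,0.05],[0,0,0,0,0,0,0.05],[0,0,0,0,0,0,0.064],[0,0,0,0,0,0,0.067],[0,0,0,0,0,0,0.073],[0,0,0,0,0,0,0.08],[0,0,0,0,0,0,0.0854],[0,0,0,0,0,0,0.0854],[-0.005,0,0,0,0,0,0.0854],[-0.02,0,0,0,0,0,0.0854],[-0.03,0,0,0,0,0,0.0854],[-0.03,0,0,0,0,0,0.0854],[-0.03,0,0,0,0,0,0.0854],[-0.02,0,0,0,0,0,0.0854],[0,0,0,0,0,0,0.0854],[0,0,0,0,0,0,0.0854],[0,0,0,0,0,0,0.0854]]'
python3 - <<'E'
from h import *
s=sense(); c=camera('wrist'); save(c,'w14.png');P=cloud(c,s)
m=(np.abs(P[...,0]-.466)<.1)&(np.abs(P[...,1]-.127)<.1)
q=P[m&(P[...,2]>.038)&(P[...,2]<.052)]; print(s['tool_pos'],cv2.minAreaRect(q[:,:2].astype(np.float32)),np.percentile(q[:,2],[5,50,95]))
A=np.c_[q[:,:2],np.ones(len(q))]; print('slope',np.linalg.lstsq(A,q[:,2],rcond=None)[0])
c=camera('scene'); save(c,'c14.png'); P=cloud(c)
for n,x,y,a,b in[('weight',.435,-.17,.02,.03),('tape',.571,.335,.026,.036),('tin',.561,-.336,.025,.036),('carton',.466,.127,.038,.052),('bottle',.657,.187,.113,.13)]:
    q=P[(np.hypot(P[...,0]-x,P[...,1]-y)<.06)&(P[...,2]>a)&(P[...,2]<b)]
    print(n,len(q),np.round(cv2.minEnclosingCircle(q[:,:2].astype(np.float32))[0],4),np.median(q[:,2]).round(4))
E
```

```text
clock: 31.23
tool_pos: [0.4656, 0.1268, 0.1481]
orientation: [[-0.001, 0.937, -0.349], [-0.0, -0.349, -0.937], [-1.0, -0.001, 0.0]]
wrist_force: [0.2, -0.3, -0.3]
grip_width: 0.0856
[0.46561888 0.12680713 0.14809007] ((0.4665657877922058, 0.12624002993106842), (0.10016220062971115, 0.06452368199825287), 69.6853256225586) [0.04439135 0.0455843  0.04670726]
slope [-0.00112807 -0.00324209  0.04648885]
weight 90 [ 0.4358 -0.169 ] 0.0269
tape 213 [0.5711 0.3351] 0.0311
tin 599 [ 0.5606 -0.3335] 0.0306
carton 877 [0.4673 0.1272] 0.0453
bottle 72 [0.6552 0.1907] 0.1208
```

View pics/w14.png

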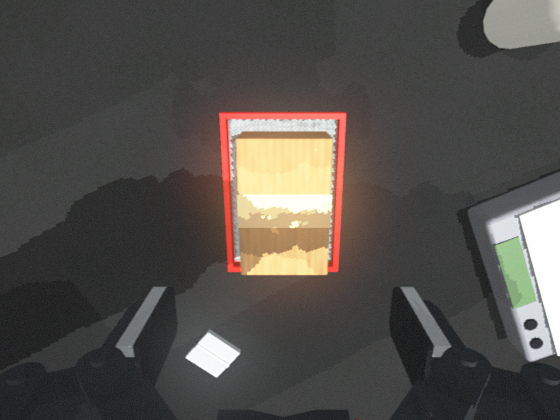

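View pics/c14.png

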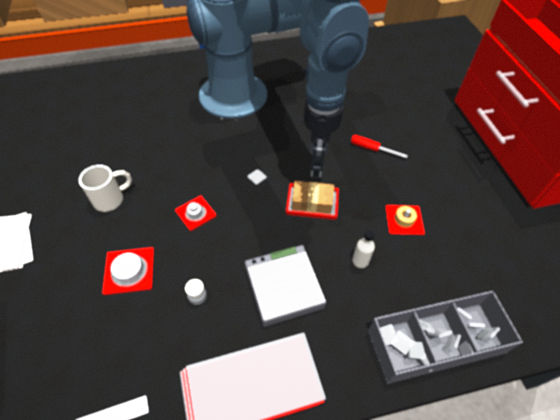

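The carton lies flat in the tray at (283,205). The scale is clear, all four things are in their places, and the bottle stands at (363,252). Hand in.

```bash
python3 -c "
from plant import job_done; print(job_done())"
```

```text
the job is handed in; nothing more can be done
None
```

I cleared the stack from the top down: weight, tape roll, tin, then carton. Each was set down in its place and let go before I took the next. I handed the job in at about 31 s on the robot's clock; no verdict is reported.

| Thing | Offset from its place's centre | Measured top height | Expected top height |
|---|---|---|---|
| Weight | about 1 mm | 26.7 mm | 25 mm |
| Tape roll | about 1–2 mm | 31.4 mm | 30 mm |
| Tin | about 1–2 mm | 30.5 mm | 29 mm |
| Carton | under 1 mm | 45.6 mm | 44 mm |

- **Heights:** every reading is about 1.5 mm above nominal. I saw the same bias on the untouched stack at the start, so I take it as calibration.
- **Level:** the carton's top slopes about 0.003 rad by plane fit. The other three I judged level by eye only.
- **Disagreement:** the final scene view put the tin about 2.5 mm from where the wrist view had it. Both readings are within the 12 mm tolerance.
- **Other:** the bottle is upright with its top at 121 mm. The gripper ended open and clear, about 0.1 m above the carton.
- **Regrip:** I gripped the weight once too low, opened, and regripped it 3.5 mm higher before lifting so the fingers would clear the nest rim.

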